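Start up the sample bench: tap three desk switches in order

ROBOT

A 7-joint arm with a two-finger parallel gripper is mounted at the origin on a cart in front of the work surface, level with it; the furniture and walls round the work are solid. World frame = base frame: x ahead of the robot, y to its left, z up, the work surface at z = 0. Lengths are in m, angles in rad, forces in N, time in s.
With the tool pointing down it reaches from about 0.425 to 0.875 m from the base axis. Payload 4.7 kg.
Tool frame: the origin (TCP) lies midway between the tips of the shut fingers; the grasp point (between the pads) lies 19 mm behind it (robot.grip_depth is the distance from the TCP to the grasp point, in m); z points along the fingers, y is the line along which they close (so a half turn about z gives the same grasp; the last joint's range is limited). The gripper opens to 85 mm and grips with 20 to 120 N. Pads are 22 mm wide; open, the fingers measure 114 mm over their backs; the gripper's body (76 mm by 85 mm) begins 54 mm behind the grasp point. The pads swing forward as they close: fully open they stand 13 mm farther back than shut.
Start: joints at [-1.225, 0.321, -0.07, 1.45, 0.023, 1.371, -0.057], TCP at [0.212, 0.615, 0.231] pointing down, gripper open.
Joint ranges: [-2.86, 2.86], [-0.3, 2.09], [-1.38, 1.24], [0.06, 2.45], [-1.56, 4.7], [0.09, 2.05], [-2.69, 2.69]. Speed limits (rad/s): [2.57, 2.57, 3.14, 3.14, 3.14, 3.14, 3.14].

INTERFACE

Orientations are given as a rotation vector (axis times angle).
In Python, from bench import robot, imaging, job gives the robot as it stands.
- The arm moves only by the tool step_arm, never from a script. Its argument "deltas" is a list of rows, each an object of numbers: "gripper": the closure, from -1 (fully open) to 1 (shut); "x", "y", "z": the shift along the tool's x, y, z scaled (see below); "ax", "ay", "az": the turn, a rotation vector about the tool's x, y, z scaled (see below). In form: [{"gripper": .., "x": .., "y": .., "z": .., "ax": .., "ay": .., "az": ..}, ...]. A call has 1 to 20 rows; each row is the pose to reach, as a shift and turn from the pose commanded when the call began, along the tool's axes at that moment, turning the shorter way round; what a row does not reach only later rows make up. The controller multiplies each number of a shift by 150 mm and each number of a turn by 180 degrees. A row lasts 1/10 s, in which the tool goes at most 50 mm and 8.59 degrees, less where a joint would pass 70% of its speed; a pose out of reach is approached as far as the arm can. A call with a number of a shift or a turn outside -1 to 1 is refused whole. A call with a gripper value outside its range is refused whole. The fingers move at their own pace and stop on an object; "newtons" is the grip in N (left out, the last holds). Time passes only in rows, so rows that repeat a pose let the fingers close. It gives the time, the measured TCP pose, the force, the opening and the grip force at its end, in the units of the state.
- robot.read_state(): the state, without advancing time (a new reading comes with each control period).
- imaging.capture(name): name is "scene" or "top" or "wrist"; returns (picture, depth): 384x512x3 uint8, red, green, blue; 384x512 float32, m along the optical axis (not along the pixel's ray), 0 where there is no reading.
- imaging.camera_model(name): a dict with "fovy" (degrees; the focal length in pixels is half the picture's height over the tangent of half this angle, whatever the lens; pixels are square), "cx", "cy" (the principal point, pixels), "camera_from_world" (4x4, takes a point from world to camera coordinates). Camera axes: x right, y up, looking along -z (the intrinsics and any distortion apply to the point x, -y, -z); pixel columns grow to the right and rows downward; lengths in m; the calibration is good to about 2 mm. The wrist camera is an equidistant fisheye: a pixel r from the principal point sees the ray r / f radians off the axis. A picture is of the moment at which its call begins: read the wrist's pose just before it. camera_model takes no time and is no camera call; for the wrist camera it gives the pose at the moment of the call.
- job.close_job(): hands the job in; it is judged then, once.
The state is a dict: "t": time; "joints": joint angles; "qd": joint speeds; "joint_torque": joint torques, N m; "ee_pos": TCP position; "tool_rot": TCP orientation; "force": force on the tool from outside, world axes, zero at the start; "ft_torque": the same for the moment, N m; "gripper_width": finger opening in m; "finger_force": force on a finger pad.
Only numpy, scipy, OpenCV 4.12 (cv2) and the standard library are available. Lean on these libraries where they do the work, as an engineer would, in place of code of your own. Each camera call takes 0.05 s, during which the arm holds its last target. There are 200 camera calls.

TASK

Start up the sample bench in its proper order: with the fingertips, lightly press the cap of the round-capped desk switch down to its stop, then the long bar-capped one, then the square one; each cap stays down when pressed. Leave the switch with the cross-shaped cap up. Nothing is to be picked up: do not lift or shove the switches or disturb the cups and other things standing among them, and finish with the hand clear.

Things in the scene. Friction and masses are not known exactly. Their poses are not given: they have to be found in the camera images.
- switch_round: desk switch with a round mushroom cap 36 mm across: loose light-grey box 80 x 80 x 36 mm high, 0.5 kg, on rubber feet; a black cap stands 14 mm proud in the middle of its top. Origin: centre of its underside; z up
- cap_round (a point): centre of the top face of that switch's cap (a round mushroom cap 36 mm across), 50 mm above the worktop when up, 42 mm when down; moves with the cap
- key_round (a joint): how far that switch has latched down, m: 0 up, 0.008 at its stop. About 2.5 N moves it (plus 8 N per m/s); it has no return and stays where it is left. The cap sits on a rubber cushion that yields 1 mm per 3 N, up to 4 mm, under the finger and springs back, so a push of about 5 N to 10 N takes the cap home softly
- switch_bar: desk switch with one long narrow bar cap, 16 mm (unit x) by 62 mm (unit y): loose light-grey box 80 x 80 x 36 mm high, 0.5 kg, on rubber feet; a black cap stands 14 mm proud in the middle of its top. Origin: centre of its underside; z up
- cap_bar (a point): centre of the top face of that switch's cap (one long narrow bar cap, 16 mm (unit x) by 62 mm (unit y)), 50 mm above the worktop when up, 42 mm when down; moves with the cap
- key_bar (a joint): how far that switch has latched down, m: 0 up, 0.008 at its stop. About 2.5 N moves it (plus 8 N per m/s); it has no return and stays where it is left. The cap sits on a rubber cushion that yields 1 mm per 3 N, up to 4 mm, under the finger and springs back, so a push of about 5 N to 10 N takes the cap home softly
- switch_square: desk switch with a square cap 32 x 32 mm: loose light-grey box 80 x 80 x 36 mm high, 0.5 kg, on rubber feet; a black cap stands 14 mm proud in the middle of its top. Origin: centre of its underside; z up
- cap_square (a point): centre of the top face of that switch's cap (a square cap 32 x 32 mm), 50 mm above the worktop when up, 42 mm when down; moves with the cap
- key_square (a joint): how far that switch has latched down, m: 0 up, 0.008 at its stop. About 2.5 N moves it (plus 8 N per m/s); it has no return and stays where it is left. The cap sits on a rubber cushion that yields 1 mm per 3 N, up to 4 mm, under the finger and springs back, so a push of about 5 N to 10 N takes the cap home softly
- switch_cross: desk switch with a plus-shaped cross cap, two crossed bars 46 x 13 mm (the spare): loose light-grey box 80 x 80 x 36 mm high, 0.5 kg, on rubber feet; a black cap stands 14 mm proud in the middle of its top. Origin: centre of its underside; z up
- cap_cross (a point): centre of the top face of that switch's cap (a plus-shaped cross cap, two crossed bars 46 x 13 mm (the spare)), 50 mm above the worktop when up, 42 mm when down; moves with the cap
- key_cross (a joint): how far that switch has latched down, m: 0 up, 0.008 at its stop. About 2.5 N moves it (plus 8 N per m/s); it has no return and stays where it is left. The cap sits on a rubber cushion that yields 1 mm per 3 N, up to 4 mm, under the finger and springs back, so a push of about 5 N to 10 N takes the cap home softly
- cup_white: bystander, loose: specimen cup with a white lid, 61 mm across, 67 mm high. Origin: centre of its underside
- cup_yellow: bystander, loose: specimen cup with a yellow lid, 61 mm across, 67 mm high. Origin: centre of its underside
- swab_tub: bystander, loose: round clear tub of swabs, 77 mm across, 80 mm high. Origin: centre of its underside
- timer: bystander, loose: small flat white bench timer, 60 x 62 x 17 mm. Origin: centre of its underside
- marker: bystander, loose: felt marker lying down, 17 x 135 x 16 mm. Origin: centre of its underside
There are look-alikes about, which are no part of the job. Leave any purple look-alike of the switch_round alone. What is shaped like the switch_bar but purple is not meant.

How it is judged:
By the outcome, as a careful person would: the job done as asked, in the order asked, and still so for the second after the job is handed in, with the robot touching nothing.
It also fails if it takes over 45 s, if anything falls off the work surface, if the arm or the gripper's body presses on something with over 40 N, if the wrist force passes 120 N, or if a joint passes its speed limit or range.

## Working session

There is one attempt and no reset: what is moved stays moved. The work goes in short steps, Python scripts to look and compute and a tool call to move; the robot and the scene stay as the last step left them, time stands still between calls to the robot, and variables do not carry over. Pictures are saved under pics/ and viewed, at most 10 in all, crops included, and the job is handed in when it is done.

Besides the shell and the picture viewer there is one more tool, called after ">>>" as name(argument=value, ...) on one line, values as JSON. step_arm: Moves the arm, as the interface text tells. Its arguments: {"type":"object","properties":{"deltas":{"type":"array","items":{"type":"object","properties":{"gripper":{"type":"number"},"x":{"type":"number","minimum":-1,"maximum":1},"y":{"type":"number","minimum":-1,"maximum":1},"z":{"type":"number","minimum":-1,"maximum":1},"ax":{"type":"number","minimum":-1,"maximum":1},"ay":{"type":"number","minimum":-1,"maximum":1},"az":{"type":"number","minimum":-1,"maximum":1}}}},"newtons":{"type":"number"}},"required":["deltas"]}

```bash
mkdir -p pics
cat > h.py <<'E'
import numpy as np, cv2
from bench import robot, imaging, job
def cap(n):
    m=imaging.camera_model(n); p,d=imaging.capture(n); return m,p,d
def ray(m,u,v):
    f=192/np.tan(np.radians(m['fovy'])/2)
    T=np.linalg.inv(np.array(m['camera_from_world']))
    c=np.array([(u-m['cx'])/f,-(v-m['cy'])/f,-1]); return T[:3,3],T[:3,:3]@c
def plane(m,u,v,z):
    o,d=ray(m,u,v); return o+d*(z-o[2])/d[2]
def pt(m,u,v,dep):
    o,d=ray(m,u,v); return o+d*dep
E
python3 - <<'E'
from h import *
for n in('top','scene'):
    m,p,d=cap(n); np.savez(n,p=p,d=d); print(n,{k:(np.round(v,3).tolist()) for k,v in m.items() if k!='name' and not isinstance(v,str)})
    cv2.imwrite(f'pics/{n}.png',cv2.resize(p[...,::-1],(800,600),interpolation=cv2.INTER_CUBIC))
s=robot.read_state();print(s)
E
```

```text
top {'fovy': 44.951, 'cx': 255.437, 'cy': 191.122, 'camera_from_world': [[0.017, -1.0, 0.02, 0.131], [0.988, 0.02, 0.153, -0.53], [-0.154, 0.018, 0.988, -1.622], [0.0, 0.0, 0.0, 1.0]]}
scene {'fovy': 57.752, 'cx': 261.293, 'cy': 192.27, 'camera_from_world': [[0.815, -0.579, -0.01, -0.329], [0.432, 0.596, 0.677, -0.365], [-0.386, -0.556, 0.736, -0.86], [0.0, 0.0, 0.0, 1.0]]}
{'t': 0.1, 'joints': array([-1.22490551,  0.32176322, -0.070075  ,  1.45155953,  0.02260793,
        1.3707701 , -0.0569107 ]), 'qd': array([ 2.24844318e-04, -7.78821555e-04,  3.80423576e-05, -4.02982777e-03,
        9.55015591e-05,  1.25787912e-03,  2.65746992e-05]), 'joint_torque': array([ 1.55486964e-04, -4.94875824e+01, -3.83834867e-01, -3.15209842e+01,
        1.30921687e-02,  7.46967708e-03, -9.95650112e-06]), 'ee_pos': array([0.21162762, 0.61408334, 0.23032019]), 'tool_rot': array([-5.18743444e-01, -3.09828401e+00,  2.67639965e-03]), 'force': array([-0.14437471, -0.64813117,  0.15212127]), 'ft_torque': array([ 0.05840918, -0.01241891, -0.02428983]), 'finger_force': 0.0, 'gripper_width': 0.0851540522831051}
```

View pics/top.png

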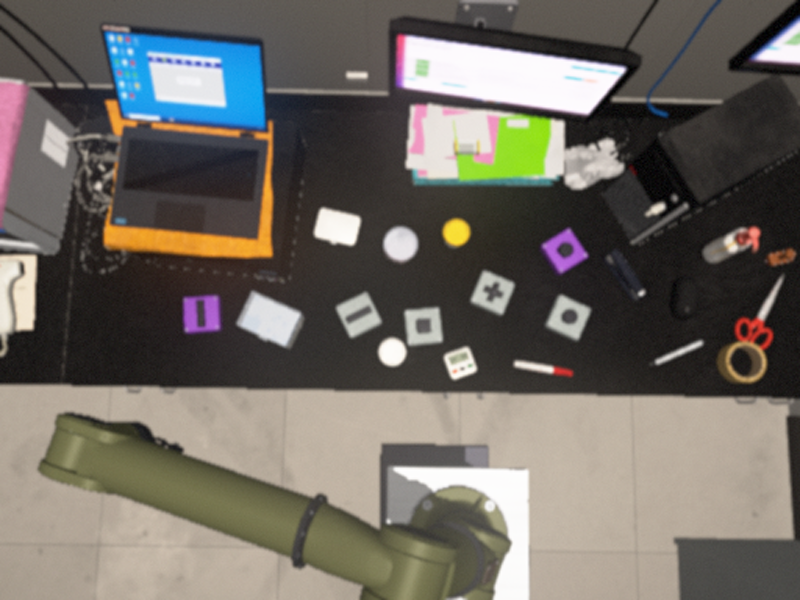

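View pics/scene.png

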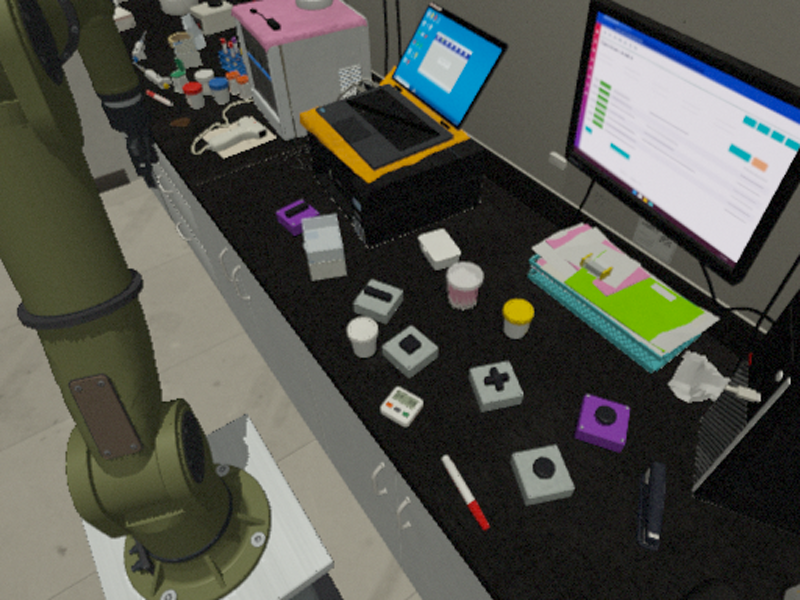

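Grey switches in the top view (800x600 pixels): round (569,317), bar (359,313), square (424,325), cross (493,292). The look-alikes are the purple round switch (565,250) and the purple bar switch (201,313). In the scene view the caps are at round (543,468), bar (378,294), square (410,343) and cross (497,378). I choose the grey ones.

```bash
cat > m.py <<'E'
from h import *
S={'round':((569,317),(543,468)),'bar':((359,313),(378,294)),'square':((424,325),(410,343)),'cross':((493,292),(497,378))}
def capc(img,u,v,box=13):
    g=cv2.cvtColor(img,cv2.COLOR_RGB2GRAY); u,v=int(u/1.5625),int(v/1.5625)
    mk=(g<90).astype(np.uint8)
    n,l,st,c=cv2.connectedComponentsWithStats(mk,connectivity=4)
    w=[i for i in range(1,n) if 15<st[i,4]<500]
    i=min(w,key=lambda i:np.hypot(*(c[i]-[u,v])))
    cn,_=cv2.findContours((l==i).astype(np.uint8),0,1)
    return c[i],st[i,4],cv2.minAreaRect(cn[0])
if __name__=='__main__':
    ms={n:imaging.camera_model(n) for n in('top','scene')}; im={n:np.load(n+'.npz') for n in ms}
    for k,(a,b) in S.items():
        o=[];P=[]
        for n,q in(('top',a),('scene',b)):
            c,A,r=capc(im[n]['p'],*q); m=ms[n]
            d=im[n]['d'][int(round(c[1])),int(round(c[0]))]
            print(k,n,np.round(c*1.5625,1),A,'plane',np.round(plane(m,*c,.048),4),'depth',np.round(pt(m,*c,d),4),np.round(r[1],1),round(r[2]))
            o.append(ray(m,*c))
        (o1,d1),(o2,d2)=o
        t=np.linalg.lstsq(np.c_[d1,-d2],o2-o1,rcond=None)[0]
        p1,p2=o1+t[0]*d1,o2+t[1]*d2
        print('  tri',np.round((p1+p2)/2,4),'gap',round(np.linalg.norm(p1-p2),4),'reach',round(np.hypot(*p1[:2]),3))
    p=im['scene']['p'][170:345,210:420,::-1]; q=im['top']['p'][125:250,110:400,::-1]
    q=cv2.resize(q,(783,338),interpolation=2); p=cv2.resize(p,(312,260),interpolation=2)
    cv2.imwrite('pics/crop.png',np.vstack([q,np.hstack([p,np.zeros((260,471,3),np.uint8)])]))
E
python3 m.py
```

```text
round top [568.5 315.8] 53 plane [ 0.4946 -0.2463  0.048 ] depth [ 0.4941 -0.2453  0.0518] [6. 8.] 90
round scene [543.2 467.2] 155 plane [ 0.4931 -0.2501  0.048 ] depth [ 0.4926 -0.2503  0.0491] [13. 13.] 0
  tri [ 0.4959 -0.2482  0.0414] gap 0.0009 reach 0.554
bar top [357.  314.1] 22 plane [0.4888 0.2359 0.048 ] depth [0.4876 0.2355 0.0572] [ 1.3 12.5] 63
bar scene [409.3 343.6] 117 plane [0.4645 0.0815 0.048 ] depth [0.4632 0.0796 0.0509] [10.6 12. ] 53
  tri [ 0.5404  0.2335 -0.1732] gap 0.0497 reach 0.573
square top [357.  314.1] 22 plane [0.4888 0.2359 0.048 ] depth [0.4876 0.2355 0.0572] [ 1.3 12.5] 63
square scene [409.3 343.6] 117 plane [0.4645 0.0815 0.048 ] depth [0.4632 0.0796 0.0509] [10.6 12. ] 53
  tri [ 0.5404  0.2335 -0.1732] gap 0.0497 reach 0.573
cross top [492.3 291.2] 42 plane [ 0.5478 -0.0721  0.048 ] depth [ 0.5471 -0.0714  0.0522] [7.6 7.6] 63
cross scene [495.8 378.5] 147 plane [ 0.5457 -0.0766  0.048 ] depth [ 0.5451 -0.0771  0.0491] [14.3 13. ] 27
  tri [ 0.5493 -0.0733  0.041 ] gap 0.0006 reach 0.554
```

View pics/crop.png

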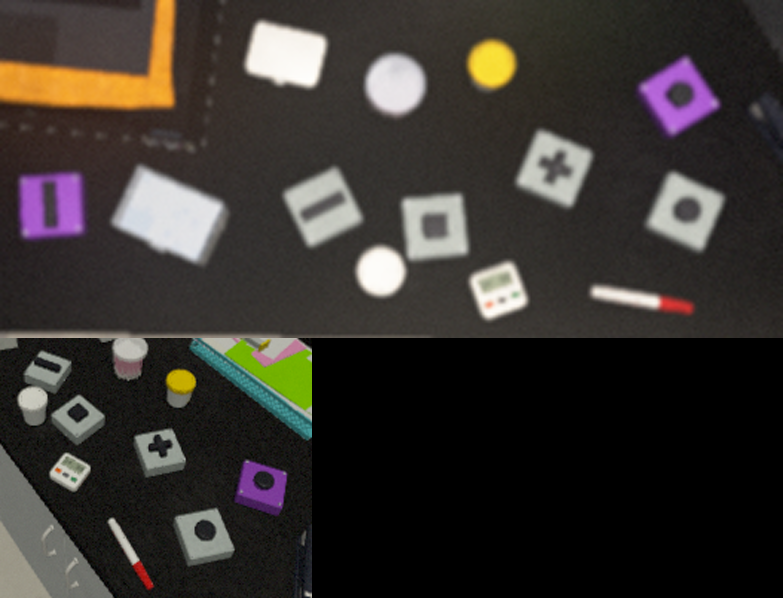

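The crop confirms the choice: four grey switches with clear cap shapes, and the purple round and bar ones stand apart. The fixed threshold missed the bar and square, so I'll threshold inside each box's hull instead.

```bash
cat > m2.py <<'E'
import re
s=open('m.py').read()
a=s.index('def capc'); b=s.index("if __name__")
new='''def capc(img,u,v):
    g=cv2.GaussianBlur(cv2.cvtColor(img,cv2.COLOR_RGB2GRAY),(3,3),.6); u,v=u/1.5625,v/1.5625
    x0,y0=int(u)-28,int(v)-28; w=g[y0:y0+57,x0:x0+57]
    cs,_=cv2.findContours((w>105).astype(np.uint8),0,1)
    ok=[cv2.convexHull(c) for c in cs]
    h=max(ok,key=lambda c:(cv2.pointPolygonTest(c,(28.,28.),False),cv2.contourArea(c)))
    mk=cv2.erode(cv2.fillConvexPoly(np.zeros_like(w),h,1),np.ones((3,3)))
    t,_=cv2.threshold(w[mk>0],0,255,cv2.THRESH_OTSU)
    n,l,st,c=cv2.connectedComponentsWithStats(((w<t)&(mk>0)).astype(np.uint8),connectivity=4)
    i=min([i for i in range(1,n) if st[i,4]>12],key=lambda i:np.hypot(*(c[i]-28)))
    cn,_=cv2.findContours((l==i).astype(np.uint8),0,1)
    return c[i]+[x0,y0],st[i,4],cv2.minAreaRect(cn[0])
'''
open('m.py','w').write(s[:a]+new+s[b:])
E
python3 m2.py; python3 m.py
python3 - <<'E'
from h import *
m=imaging.camera_model('top')
for n,u,v,z in(('white cup',392,352,.067),('tub',401,244,.08),('yellow',456,232,.067),('timer',460,362,.017),('glassy box',270,318,.06),('purple bar',201,313,.05)):
    print(n,np.round(plane(m,u/1.5625,v/1.5625,z),3))
E
```

```text
round top [568.9 315.9] 78 plane [ 0.4942 -0.247   0.048 ] depth [ 0.4937 -0.246   0.0517] [ 8. 10.] 90
round scene [543.1 467.3] 159 plane [ 0.4929 -0.2502  0.048 ] depth [ 0.4925 -0.2504  0.049 ] [13.9 13. ] 27
  tri [ 0.4953 -0.2486  0.0424] gap 0.0007 reach 0.554
bar top [357.8 314.1] 87 plane [0.4888 0.2341 0.048 ] depth [0.4888 0.2341 0.048 ] [ 4.5 17.9] 63
bar scene [377.8 293.5] 104 plane [0.4881 0.2284 0.048 ] depth [0.4859 0.2246 0.0527] [17.7  5.9] 20
  tri [0.4904 0.2341 0.0415] gap 0.0016 reach 0.543
square top [422.7 324.9] 85 plane [0.4669 0.0864 0.048 ] depth [0.4665 0.0866 0.0513] [8. 9.] 90
square scene [409.2 343.8] 119 plane [0.4642 0.0813 0.048 ] depth [0.463  0.0795 0.0507] [11.3 11.3] 45
  tri [0.4677 0.0861 0.0405] gap 0.0003 reach 0.476
cross top [492.6 291.1] 92 plane [ 0.548  -0.0727  0.048 ] depth [ 0.5472 -0.0721  0.0523] [ 9.8 10.1] 72
cross scene [495.8 378.6] 149 plane [ 0.5457 -0.0768  0.048 ] depth [ 0.5452 -0.0772  0.049 ] [14.3 12.5] 27
  tri [ 0.5492 -0.0737  0.0414] gap 0.0003 reach 0.554
white cup [0.403 0.155 0.067]
tub [0.646 0.14  0.08 ]
yellow [0.68  0.014 0.067]
timer [ 0.387 -0.002  0.017]
glassy box [0.474 0.43  0.06 ]
purple bar [0.484 0.588 0.05 ]
```

Measured targets agree between the views to within about 5 mm, and the cap heights from depth are about 50 mm. Round is at (0.494,-0.249), bar at (0.488,0.231) and square at (0.466,0.084), all within reach. First move: shut the fingers, square the tool to the world axes and travel high.

>>> step_arm(deltas=[{"gripper":1,"x":-0.91,"y":-0.85,"z":0,"az":-0.1056},{"gripper":1,"x":-0.91,"y":-0.85,"z":0,"az":-0.1056},{"gripper":1,"x":-0.91,"y":-0.85,"z":0,"az":-0.1056},{"gripper":1,"x":-0.91,"y":-0.85,"z":0,"az":-0.1056},{"gripper":1,"x":-0.91,"y":-0.85,"z":0,"az":-0.1056}], newtons=20)

```text
invalid input at $.deltas[0]: expected keys gripper, x, y, z, ax, ay, az
```

>>> step_arm(deltas=[{"gripper":1,"x":-0.91,"y":-0.85,"z":0,"ax":0,"ay":0,"az":-0.1056},{"gripper":1,"x":-0.91,"y":-0.85,"z":0,"ax":0,"ay":0,"az":-0.1056},{"gripper":1,"x":-0.91,"y":-0.85,"z":0,"ax":0,"ay":0,"az":-0.1056},{"gripper":1,"x":-0.91,"y":-0.85,"z":0,"ax":0,"ay":0,"az":-0.1056},{"gripper":1,"x":-0.91,"y":-0.85,"z":0,"ax":0,"ay":0,"az":-0.1056}], newtons=20)

```text
t: 0.6
ee_pos: [0.3037, 0.444, 0.2313]
tool_rot: [0.015, 3.14, -0.004]
force: [-0.0, 1.5, 0.4]
gripper_width: 0.0124
finger_force: 0.0
```

>>> step_arm(deltas=[{"gripper":1,"x":-0.96,"y":-0.99,"z":0,"ax":0,"ay":0,"az":0},{"gripper":1,"x":-0.96,"y":-0.99,"z":0,"ax":0,"ay":0,"az":0},{"gripper":1,"x":-0.96,"y":-0.99,"z":0,"ax":0,"ay":0,"az":0},{"gripper":1,"x":-0.96,"y":-0.99,"z":0,"ax":0,"ay":0,"az":0},{"gripper":1,"x":-0.96,"y":-0.99,"z":0,"ax":0,"ay":0,"az":0}])

```text
t: 1.1
ee_pos: [0.448, 0.2949, 0.2312]
tool_rot: [0.016, 3.139, -0.004]
force: [0.1, 0.2, 0.1]
gripper_width: -0.0002
finger_force: 0.0
```

>>> step_arm(deltas=[{"gripper":1,"x":-0.3,"y":-1,"z":0,"ax":0,"ay":0,"az":0},{"gripper":1,"x":-0.3,"y":-1,"z":0,"ax":0,"ay":0,"az":0},{"gripper":1,"x":-0.3,"y":-1,"z":0,"ax":0,"ay":0,"az":0},{"gripper":1,"x":-0.3,"y":-1,"z":0,"ax":0,"ay":0,"az":0}])

```text
t: 1.5
ee_pos: [0.49, 0.1443, 0.2314]
tool_rot: [0.015, 3.141, -0.004]
force: [0.1, 0.5, -0.1]
gripper_width: 0.0003
finger_force: 0.0
```

>>> step_arm(deltas=[{"gripper":1,"x":0,"y":-1,"z":0,"ax":0,"ay":0,"az":0},{"gripper":1,"x":0,"y":-1,"z":0,"ax":0,"ay":0,"az":0},{"gripper":1,"x":0,"y":-1,"z":0,"ax":0,"ay":0,"az":0},{"gripper":1,"x":0,"y":-1,"z":0,"ax":0,"ay":0,"az":0}])

```text
t: 1.9
ee_pos: [0.4881, -0.006, 0.2316]
tool_rot: [0.017, 3.141, -0.004]
force: [0.4, -0.1, 0.5]
gripper_width: -0.0004
finger_force: 0.0
```

>>> step_arm(deltas=[{"gripper":1,"x":0,"y":-1,"z":0,"ax":0,"ay":0,"az":0},{"gripper":1,"x":0,"y":-1,"z":0,"ax":0,"ay":0,"az":0},{"gripper":1,"x":0,"y":-1,"z":0,"ax":0,"ay":0,"az":0},{"gripper":1,"x":0,"y":-1,"z":0,"ax":0,"ay":0,"az":0}])

```text
t: 2.3
ee_pos: [0.4874, -0.1557, 0.2317]
tool_rot: [0.017, 3.141, -0.005]
force: [0.4, 0.5, 0.6]
gripper_width: 0.0
finger_force: 0.0
```

>>> step_arm(deltas=[{"gripper":1,"x":-0.04,"y":-0.62,"z":0,"ax":0,"ay":0,"az":0},{"gripper":1,"x":-0.04,"y":-0.62,"z":0.3,"ax":0,"ay":0,"az":0},{"gripper":1,"x":-0.04,"y":-0.62,"z":0.6,"ax":0,"ay":0,"az":0},{"gripper":1,"x":-0.04,"y":-0.62,"z":0.9,"ax":0,"ay":0,"az":0},{"gripper":1,"x":-0.04,"y":-0.62,"z":1,"ax":0,"ay":0,"az":0},{"gripper":1,"x":-0.04,"y":-0.62,"z":1,"ax":0,"ay":0,"az":0}])

```text
t: 2.9
ee_pos: [0.4933, -0.2397, 0.0791]
tool_rot: [0.002, -3.136, -0.003]
force: [-0.5, 0.0, 1.6]
gripper_width: -0.0001
finger_force: 0.0
```

Run:
```python
from h import *
m,p,d=cap('scene'); s=robot.read_state(); print(s['ee_pos'],s['force'])
_,w,_=cap('wrist')
cv2.imwrite('pics/r1.png',np.hstack([cv2.resize(p[230:350,280:420,::-1],(448,384),interpolation=2),w[:,80:430,::-1]]))
```

```text
[ 0.4949906  -0.24072438  0.08152646] [ 1.21311298 -1.23443604  0.17867928]
```

View pics/r1.png

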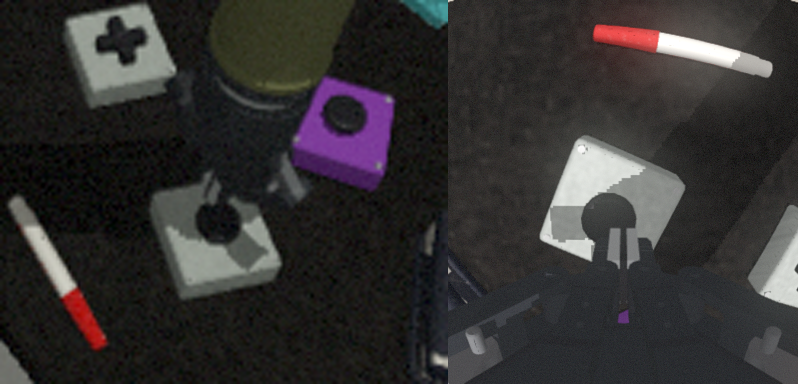

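The left crop shows the fingertips just above the grey round cap (217,222). The wrist view shows them a few mm toward +y of the cap. Correct and settle.

>>> step_arm(deltas=[{"gripper":1,"x":0,"y":-0.05,"z":0.13,"ax":0,"ay":0,"az":0},{"gripper":1,"x":0,"y":-0.05,"z":0.13,"ax":0,"ay":0,"az":0},{"gripper":1,"x":0,"y":-0.05,"z":0.13,"ax":0,"ay":0,"az":0}])

```text
t: 3.3
ee_pos: [0.4956, -0.2495, 0.0638]
tool_rot: [-0.0, 3.139, -0.0]
force: [0.0, 0.5, -0.3]
gripper_width: -0.0004
finger_force: 0.0
```

>>> step_arm(deltas=[{"gripper":1,"x":0,"y":0,"z":0.03,"ax":0,"ay":0,"az":0},{"gripper":1,"x":0,"y":0,"z":0.06,"ax":0,"ay":0,"az":0},{"gripper":1,"x":0,"y":0,"z":0.09,"ax":0,"ay":0,"az":0},{"gripper":1,"x":0,"y":0,"z":0.11,"ax":0,"ay":0,"az":0},{"gripper":1,"x":0,"y":0,"z":0.12,"ax":0,"ay":0,"az":0},{"gripper":1,"x":0,"y":0,"z":0.12,"ax":0,"ay":0,"az":0}])

```text
t: 3.9
ee_pos: [0.4947, -0.2493, 0.0438]
tool_rot: [-0.0, 3.141, 0.0]
force: [1.1, 1.8, 1.9]
gripper_width: -0.0001
finger_force: 0.9
```

>>> step_arm(deltas=[{"gripper":1,"x":0,"y":0,"z":0.007,"ax":0,"ay":0,"az":0},{"gripper":1,"x":0,"y":0,"z":0.014,"ax":0,"ay":0,"az":0},{"gripper":1,"x":0,"y":0,"z":0.02,"ax":0,"ay":0,"az":0},{"gripper":1,"x":0,"y":0,"z":0.02,"ax":0,"ay":0,"az":0}])

```text
t: 4.3
ee_pos: [0.4947, -0.2493, 0.041]
tool_rot: [-0.0, 3.141, 0.0]
force: [1.3, 1.5, 3.9]
gripper_width: -0.0003
finger_force: 1.6
```

>>> step_arm(deltas=[{"gripper":1,"x":0,"y":0,"z":0.006,"ax":0,"ay":0,"az":0},{"gripper":1,"x":0,"y":0,"z":0.009,"ax":0,"ay":0,"az":0},{"gripper":1,"x":0,"y":0,"z":0.009,"ax":0,"ay":0,"az":0}])

```text
t: 4.6
ee_pos: [0.4947, -0.2493, 0.0399]
tool_rot: [-0.0, 3.141, 0.001]
force: [1.3, 3.2, 6.4]
gripper_width: 0.0002
finger_force: 3.2
```

The force rose 2.5 N over 1.1 mm, which is the cushion's own slope, so the key is at its stop (6.4 N). Lift and go to the bar.

>>> step_arm(deltas=[{"gripper":1,"x":0,"y":0,"z":-0.1,"ax":0,"ay":0,"az":0},{"gripper":1,"x":0,"y":0,"z":-0.4,"ax":0,"ay":0,"az":0},{"gripper":1,"x":0,"y":0,"z":-0.7,"ax":0,"ay":0,"az":0},{"gripper":1,"x":0,"y":0.3,"z":-0.8,"ax":0,"ay":0,"az":0},{"gripper":1,"x":0,"y":0.6,"z":-0.8,"ax":0,"ay":0,"az":0},{"gripper":1,"x":0,"y":1,"z":-0.8,"ax":0,"ay":0,"az":0}])

```text
t: 5.2
ee_pos: [0.4936, -0.1099, 0.1606]
tool_rot: [0.005, 3.141, -0.001]
force: [1.4, 0.7, -0.6]
gripper_width: 0.0001
finger_force: 0.0
```

>>> step_arm(deltas=[{"gripper":1,"x":0,"y":1,"z":0,"ax":0,"ay":0,"az":0},{"gripper":1,"x":0,"y":1,"z":0,"ax":0,"ay":0,"az":0},{"gripper":1,"x":0,"y":1,"z":0,"ax":0,"ay":0,"az":0},{"gripper":1,"x":0,"y":1,"z":0,"ax":0,"ay":0,"az":0}])

```text
t: 5.6
ee_pos: [0.4931, 0.0477, 0.1594]
tool_rot: [0.017, -3.14, -0.003]
force: [-0.8, 0.2, -0.3]
gripper_width: -0.0002
finger_force: 0.0
```

>>> step_arm(deltas=[{"gripper":1,"x":0.04,"y":1,"z":0,"ax":0,"ay":0,"az":0},{"gripper":1,"x":0.04,"y":1,"z":0,"ax":0,"ay":0,"az":0},{"gripper":1,"x":0.04,"y":1,"z":0,"ax":0,"ay":0,"az":0},{"gripper":1,"x":0.04,"y":1,"z":0,"ax":0,"ay":0,"az":0},{"gripper":1,"x":0.04,"y":1,"z":0,"ax":0,"ay":0,"az":0}])

```text
t: 6.1
ee_pos: [0.4879, 0.1903, 0.1593]
tool_rot: [0.003, -3.141, 0.003]
force: [0.8, 0.5, 0.1]
gripper_width: -0.0009
finger_force: 0.0
```

Run:
```python
from h import *
s=robot.read_state(); print(s['t'],s['ee_pos'],s['force'])
d=np.array([.488,.232,.07])-s['ee_pos']; print(d*[-1,1,-1]/.15)
m,p,d=cap('scene'); _,w,_=cap('wrist')
cv2.imwrite('pics/b1.png',np.hstack([cv2.resize(p[150:350,200:420,::-1],(422,384),interpolation=2),w[:,80:430,::-1]]))
```

```text
6.1 [0.48786078 0.19027557 0.15925905] [0.78078877 0.53365827 0.06410647]
[-0.00092815  0.27816287  0.59506036]
```

View pics/b1.png

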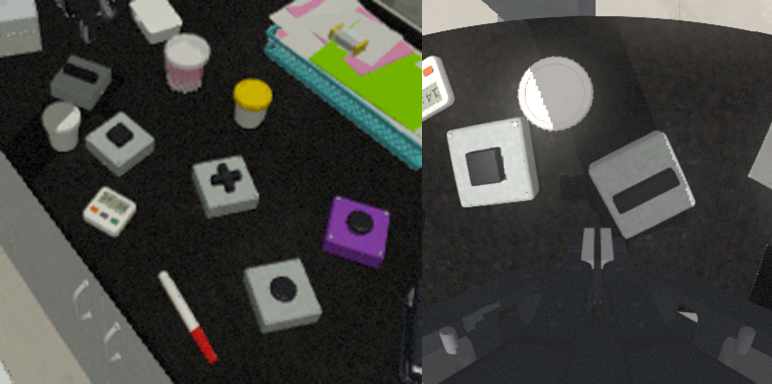

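The left crop shows the round cap (283,289) now lower and everything else in place. The wrist view shows the bar cap at image pixel (304,190). I'll check its position through the fisheye while moving over it.

Run:
```python
from h import *
m=imaging.camera_model('wrist'); f=192/np.tan(np.radians(m['fovy'])/2)
T=np.linalg.inv(np.array(m['camera_from_world']))
for n,u,v in(('bar',304,190),('square',144,166)):
    a=np.array([u-m['cx'],v-m['cy']]); r=np.hypot(*a); th=r/f
    c=np.array([a[0]/r*np.sin(th),-a[1]/r*np.sin(th),-np.cos(th)]); d=T[:3,:3]@c
    print(n,np.round(T[:3,3]+d*(.05-T[2,3])/d[2],4))
```

```text
bar [0.4893 0.2319 0.05  ]
square [0.4666 0.0887 0.05  ]
```

>>> step_arm(deltas=[{"gripper":1,"x":0,"y":0.28,"z":0.2,"ax":0,"ay":0,"az":0},{"gripper":1,"x":0,"y":0.28,"z":0.4,"ax":0,"ay":0,"az":0},{"gripper":1,"x":0,"y":0.28,"z":0.6,"ax":0,"ay":0,"az":0},{"gripper":1,"x":0,"y":0.28,"z":0.6,"ax":0,"ay":0,"az":0},{"gripper":1,"x":0,"y":0.28,"z":0.6,"ax":0,"ay":0,"az":0}])

```text
t: 6.7
ee_pos: [0.4888, 0.2307, 0.0699]
tool_rot: [-0.004, -3.141, 0.002]
force: [1.3, -0.8, 0.0]
gripper_width: 0.0
finger_force: 0.0
```

Wrist and fixed views agree: bar at (0.489,0.232). Descend and press.

>>> step_arm(deltas=[{"gripper":1,"x":0,"y":0.01,"z":0.04,"ax":0,"ay":0,"az":0},{"gripper":1,"x":0,"y":0.01,"z":0.08,"ax":0,"ay":0,"az":0},{"gripper":1,"x":0,"y":0.01,"z":0.11,"ax":0,"ay":0,"az":0},{"gripper":1,"x":0,"y":0.01,"z":0.14,"ax":0,"ay":0,"az":0},{"gripper":1,"x":0,"y":0.01,"z":0.16,"ax":0,"ay":0,"az":0},{"gripper":1,"x":0,"y":0.01,"z":0.17,"ax":0,"ay":0,"az":0},{"gripper":1,"x":0,"y":0.01,"z":0.18,"ax":0,"ay":0,"az":0},{"gripper":1,"x":0,"y":0.01,"z":0.185,"ax":0,"ay":0,"az":0},{"gripper":1,"x":0,"y":0.01,"z":0.185,"ax":0,"ay":0,"az":0}])

```text
t: 7.6
ee_pos: [0.4885, 0.2341, 0.0419]
tool_rot: [0.0, 3.141, 0.0]
force: [0.2, 0.4, 2.4]
gripper_width: -0.0001
finger_force: 1.1
```

>>> step_arm(deltas=[{"gripper":1,"x":0,"y":0,"z":0.007,"ax":0,"ay":0,"az":0},{"gripper":1,"x":0,"y":0,"z":0.01,"ax":0,"ay":0,"az":0},{"gripper":1,"x":0,"y":0,"z":0.01,"ax":0,"ay":0,"az":0}])

```text
t: 7.9
ee_pos: [0.4886, 0.2342, 0.0405]
tool_rot: [0.0, 3.141, 0.001]
force: [0.2, 0.7, 4.5]
gripper_width: -0.0002
finger_force: 2.2
```

>>> step_arm(deltas=[{"gripper":1,"x":0,"y":0,"z":0.006,"ax":0,"ay":0,"az":0},{"gripper":1,"x":0,"y":0,"z":0.006,"ax":0,"ay":0,"az":0},{"gripper":1,"x":0,"y":0,"z":0.006,"ax":0,"ay":0,"az":0}])

```text
t: 8.2
ee_pos: [0.4886, 0.2342, 0.0399]
tool_rot: [0.0, 3.141, 0.001]
force: [-1.0, -0.6, 5.6]
gripper_width: -0.0002
finger_force: 3.2
```

The bar is at its stop too: 5.6 N, rising with the cushion's slope. Next the square, at (0.466,0.086).

>>> step_arm(deltas=[{"gripper":1,"x":0,"y":0,"z":-0.1,"ax":0,"ay":0,"az":0},{"gripper":1,"x":0,"y":0,"z":-0.4,"ax":0,"ay":0,"az":0},{"gripper":1,"x":0,"y":0,"z":-0.7,"ax":0,"ay":0,"az":0},{"gripper":1,"x":0.15,"y":-0.3,"z":-0.7,"ax":0,"ay":0,"az":0},{"gripper":1,"x":0.15,"y":-0.6,"z":-0.7,"ax":0,"ay":0,"az":0},{"gripper":1,"x":0.15,"y":-0.985,"z":-0.7,"ax":0,"ay":0,"az":0},{"gripper":1,"x":0.15,"y":-0.985,"z":-0.7,"ax":0,"ay":0,"az":0},{"gripper":1,"x":0.15,"y":-0.985,"z":-0.5,"ax":0,"ay":0,"az":0},{"gripper":1,"x":0.15,"y":-0.985,"z":-0.2,"ax":0,"ay":0,"az":0},{"gripper":1,"x":0.15,"y":-0.985,"z":-0.2,"ax":0,"ay":0,"az":0},{"gripper":1,"x":0.15,"y":-0.985,"z":-0.2,"ax":0,"ay":0,"az":0}])

```text
t: 9.3
ee_pos: [0.4652, 0.0864, 0.0695]
tool_rot: [0.0, -3.14, 0.001]
force: [-0.2, 0.2, 1.1]
gripper_width: -0.0002
finger_force: 0.0
```

>>> step_arm(deltas=[{"gripper":1,"x":0,"y":0,"z":0.04,"ax":0,"ay":0,"az":0},{"gripper":1,"x":0,"y":0,"z":0.08,"ax":0,"ay":0,"az":0},{"gripper":1,"x":0,"y":0,"z":0.11,"ax":0,"ay":0,"az":0},{"gripper":1,"x":0,"y":0,"z":0.14,"ax":0,"ay":0,"az":0},{"gripper":1,"x":0,"y":0,"z":0.16,"ax":0,"ay":0,"az":0},{"gripper":1,"x":0,"y":0,"z":0.17,"ax":0,"ay":0,"az":0},{"gripper":1,"x":0,"y":0,"z":0.18,"ax":0,"ay":0,"az":0},{"gripper":1,"x":0,"y":0,"z":0.187,"ax":0,"ay":0,"az":0},{"gripper":1,"x":0,"y":0,"z":0.187,"ax":0,"ay":0,"az":0}])

```text
t: 10.2
ee_pos: [0.4662, 0.0865, 0.0414]
tool_rot: [-0.0, 3.141, 0.001]
force: [-0.2, 0.2, 2.0]
gripper_width: 0.0001
finger_force: 1.1
```

>>> step_arm(deltas=[{"gripper":1,"x":0,"y":0,"z":0.005,"ax":0,"ay":0,"az":0},{"gripper":1,"x":0,"y":0,"z":0.008,"ax":0,"ay":0,"az":0},{"gripper":1,"x":0,"y":0,"z":0.008,"ax":0,"ay":0,"az":0}])

```text
t: 10.5
ee_pos: [0.4662, 0.0865, 0.0404]
tool_rot: [0.0, 3.141, 0.001]
force: [1.6, 1.0, 4.2]
gripper_width: 0.0002
finger_force: 2.4
```

>>> step_arm(deltas=[{"gripper":1,"x":0,"y":0,"z":0.006,"ax":0,"ay":0,"az":0},{"gripper":1,"x":0,"y":0,"z":0.006,"ax":0,"ay":0,"az":0},{"gripper":1,"x":0,"y":0,"z":0.006,"ax":0,"ay":0,"az":0}])

```text
t: 10.8
ee_pos: [0.4662, 0.0865, 0.0397]
tool_rot: [-0.0, 3.141, 0.001]
force: [-0.1, -0.4, 6.9]
gripper_width: -0.0002
finger_force: 3.4
```

>>> step_arm(deltas=[{"gripper":1,"x":0,"y":0,"z":-0.1,"ax":0,"ay":0,"az":0},{"gripper":1,"x":0,"y":0,"z":-0.4,"ax":0,"ay":0,"az":0},{"gripper":1,"x":0,"y":0,"z":-0.7,"ax":0,"ay":0,"az":0},{"gripper":1,"x":0,"y":0,"z":-1,"ax":0,"ay":0,"az":0},{"gripper":1,"x":0,"y":-0.3,"z":-1,"ax":0,"ay":0,"az":0},{"gripper":1,"x":0,"y":-0.6,"z":-1,"ax":0,"ay":0,"az":0},{"gripper":1,"x":0,"y":-1,"z":-1,"ax":0,"ay":0,"az":0},{"gripper":1,"x":0,"y":-1,"z":-1,"ax":0,"ay":0,"az":0},{"gripper":1,"x":0,"y":-1,"z":-1,"ax":0,"ay":0,"az":0}])

```text
t: 11.7
ee_pos: [0.4648, -0.066, 0.1886]
tool_rot: [-0.008, -3.14, 0.0]
force: [0.1, 0.5, 0.6]
gripper_width: -0.0004
finger_force: 0.0
```

Run:
```python
from h import *
import m as M
m,p,d=cap('scene'); old=np.load('scene.npz')
for k in('round','bar','square','cross'):
    u,v=np.array(M.S[k][1])/1.5625
    c,A,_=M.capc(p,u*1.5625,v*1.5625); c0,_,_=M.capc(old['p'],u*1.5625,v*1.5625)
    f=lambda D,c:np.median([pt(m,c[0]+i,c[1]+j,D[int(round(c[1]+j)),int(round(c[0]+i))])[2] for i in(-1,0,1) for j in(-1,0,1)])
    print(k,'px',np.round(c0,1),np.round(c,1),'z',round(f(old['d'],c0),4),round(f(d,c),4))
cv2.imwrite('pics/end.png',cv2.resize(p[150:350,200:420,::-1],(660,600),interpolation=2)); s=robot.read_state(); print(s['ee_pos'],s['force'])
```

```text
round px [347.6 299.1] [347.2 300.1] z 0.0515 0.0414
bar px [241.8 187.9] [241.7 188.7] z 0.0501 0.0416
square px [261.9 220. ] [262.  220.8] z 0.0502 0.0431
cross px [317.3 242.3] [315.9 242.5] z 0.0482 0.0485
[ 0.46504568 -0.06370719  0.18850787] [-0.33109643  0.92641894 -0.05737583]
```

View pics/end.png

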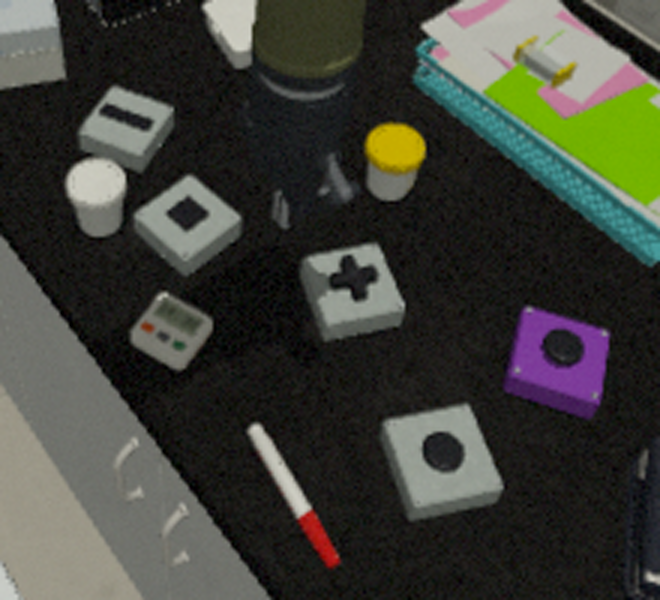

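The picture shows the round (443,451), bar (126,118) and square (187,213) caps down, at depth heights of about 42 mm. The cross (352,277) is still up at about 49 mm, nothing has shifted and the hand is clear. Handing in.

```bash
python3 -c "
from bench import job; print(job.close_job())"
```

```text
the job is handed in; nothing more can be done
None
```

The round, bar and square switches were pressed to their stops in that order (peak about 7 N, 11.7 s). The cross was left up, nothing else moved, the hand finished clear and the job is handed in; the hand-in returned no verdict.

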